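Tuck the slide plate under the leaf of the stage-top incubation chamber and hold it down

ROBOT

A 7-joint arm with a two-finger parallel gripper is mounted at the origin on the work surface. World frame = base frame: x ahead of the robot, y to its left, z up, the work surface at z = 0. Lengths are in m, angles in rad, forces in N, time in s.
With the tool pointing down it reaches from about 0.375 to 0.925 m from the base axis. Payload 3.1 kg.
Tool frame: the origin (TCP) lies midway between the tips of the shut fingers; the grasp point (between the pads) lies 19 mm behind it; z points along the fingers, x is the direction in which the jaws open and shut, and the axes are right-handed (so a half turn about z gives the same grasp; the last joint's range is limited). The gripper opens to 85 mm and grips with 20 to 120 N. Pads are 22 mm wide; open, the fingers measure 114 mm over their backs; the gripper's body (76 mm by 85 mm) begins 54 mm behind the grasp point. The pads swing forward as they close: fully open they stand 13 mm farther back than shut.
Start: joints at [1.034, 0.383, 0.044, 1.598, -0.018, 1.161, -0.05], TCP at [0.276, -0.588, 0.231] pointing down, gripper open.
Joint ranges: [-2.61, 2.61], [-0.41, 2.15], [-1.48, 1.57], [0, 2.5], [-1.57, 4.71], [0.05, 1.97], [-2.85, 2.85]. Speed limits (rad/s): [2.79, 2.79, 3.14, 3.14, 3.14, 3.14, 3.14].

INTERFACE

Orientations are given as a unit quaternion [x, y, z, w].
In Python, from plant import env, optics gives the robot as it stands.
- The arm moves only by the tool move_arm, never from a script. Its argument "increments" is a list of rows, each an object with "linear": the shift along the tool's x, y, z in mm, a list of three; "roll": the turn about the tool's z in degrees; "gripper": the opening in per cent of the stroke, from 0 (shut) to 100 (fully open). In form: [{"linear": [dx, dy, dz], "roll": roll, "gripper": gripper}, ...]. A call has 1 to 10 rows; each row shifts and turns the pose as measured when the row begins, along the tool's axes as they then stand; what a row does not reach is not made up. A row lasts 1/10 s, in which the tool goes at most 50 mm and 8.59 degrees, less where a joint would pass 70% of its speed; a pose out of reach is approached as far as the arm can. A call with a gripper value outside its range is refused whole. The fingers move at their own pace and stop on an object; "force" is the grip in N (left out, the last holds). Time passes only in rows, so rows that do not move let the fingers close. It gives the time, the measured TCP pose, the force and the opening at its end, in the units of the state.
- env.get_state(): the state, without advancing time (a new reading comes with each control period).
- optics.grab_frame(name): name is "side" or "top" or "wrist"; returns the picture (384x512x3 uint8, red, green, blue); there is no depth.
- optics.camera_model(name): a dict with "camera_matrix" (3x3 intrinsics, pixels), "distortion" ([k1, k2, p1, p2, k3] as OpenCV has them; the pictures are not rectified), "position" and "rotation" of the camera in the world. Camera axes: x right, y down, z forward; pixel columns grow to the right and rows downward; lengths in m; the calibration is good to about 2 mm. A picture is of the moment at which its call begins: read the wrist's pose just before it. camera_model takes no time and is no camera call; for the wrist camera it gives the pose at the moment of the call.
- env.job_done(): hands the job in, once; it reports no verdict.
The state is a dict: "t": time; "joints": joint angles; "dq": joint speeds; "joint_torque": joint torques, N m; "tool_pos": TCP position; "eef_rot": TCP orientation; "contact_force": force on the tool from outside, world axes, zero at the start; "ft_torque": the same for the moment, N m; "opening": finger opening in m.
Only numpy, scipy, OpenCV 4.12 (cv2) and the standard library are available. Lean on these libraries where they do the work, as an engineer would, in place of code of your own. Each camera call takes 0.05 s, during which the arm holds its last target. There are 200 camera calls.

TASK

Fold the half-open lid of the incubation chamber back until it stands straight up, and leave it standing there. Then pick up the plate with the two rectangular glass slides (it has a grip bar), set it down in the chamber and slide its plain front edge, square and central, fully home under the spring leaf against the stop, without lifting the leaf. Finish while holding the plate pressed down flat on the heater plate, firmly but gently, so that I can do up its screws, and leave the dish plate and the other things on the bench where they are.

Things in the scene. Friction and masses are not known exactly. Their poses are not given: they have to be found in the camera images.
- incubator: Incubation chamber: shallow open aluminium tray fixed to the bench, 216 (x) x 140 (y) x 30 mm high, walls 8 mm thick. Origin on the bench under the chamber; its x axis points towards the end with the spring leaf, its y axis towards the side with the lid hinge, z up. Inside, the walls stand at x = -110 and +90 mm and at y = -62 and +62 mm.
- heater_plate: Flat dark heater plate, the whole inner floor of the chamber; its top is 12 mm above the bench. Origin 9 mm above the chamber's origin, same axes. Smooth, but the plate pressed on it drags (friction about 0.6).
- heater_top (a point): Point on the top of the heater plate straight above the chamber's origin (12 mm above the bench), axes as the chamber's. Seen from here the leaf's root and stop lie at x = +72 mm and the leaf's upturned toe at x = +31 mm.
- leaf_stop (a point): Point on the heater plate at the middle of the face of the stop block (64 mm wide), 72 mm along x from heater_top. The plate's front edge goes against this face.
- leaf (a joint): Spring-steel leaf, 60 mm wide (y), screwed to the stop block and reaching back 41 mm over the heater plate; its flat underside is 7 mm above the heater plate, the last 9 mm at the toe turn up by 35 degrees so that the mouth is about 12 mm high. Value: how far it is bent up about its root, rad; 0 at rest. Stiff spring (1.5 N m/rad, about 3 N at the toe to start it); a plate slid in flat does not lift it.
- lid (a joint): Lid, an aluminium frame with a clear window, 216 x 138 x 8 mm, on a stiff friction hinge along the chamber's +y wall; it stays at any angle. Value: opening angle, rad; 0 closed, 1.57 standing straight up, stop at 1.95. Starts half-open; about 4 to 6 N at its free edge fold it further.
- lid_hinge (a point): Middle of the lid's hinge line, 34 mm above the bench on the chamber's +y side (chamber frame x = -10, y = +72 mm).
- lid_edge (a point): Middle of the lid's free edge (mid-thickness), 138 mm from the hinge line. A small black finger lip sits on the outer side of the lid at this edge.
- slide_plate: Aluminium insert plate 100 (x) x 90 (y) x 5 mm, about 150 g, carrying two rectangular glass slides, 76 x 26 mm, flush in its windows. Origin at the centre of its underside; x points to the plain front edge (x = +50 mm) that goes under the leaf; grip bar and two captive screw heads (12 mm across, 8 mm high, at x = -41, y = +-36 mm) are at the other end. Lies flat on the bench.
- slide_plate_grip (a point): Centre of the slide plate's upright grip bar, at x = -36 mm, 17.5 mm above the plate's underside. The bar is 10 mm thick (x), 40 mm long (y) and rises 25 mm above the plate's top (5 to 30 mm above the underside). Axes as the plate's.
- slide_plate_edge (a point): Middle of the slide plate's front edge, half-way up its 5 mm thickness, x = +50 mm in the plate. Axes as the plate's.
- dish_plate_grip (a point): Centre of the grip bar of the other insert plate, same outline and bar, but with two round 39 mm dishes on it instead of slides. Not needed; leave it.
- petri_dish: Closed white petri dish, 62 mm across, 16 mm high, bystander. Origin at the centre of its underside.
- bottle: Amber reagent bottle, 60 mm across, 120 mm high, bystander. Origin at the centre of its underside.
- forceps: Steel forceps, 120 mm long, lying flat, bystander.
- screwdriver: Screwdriver, 170 mm long, lying flat, bystander.
Not all that is in view belongs to the job. What is shaped like the slide_plate but pink or purple is not meant.

How it is judged:
On the way, in this order (a step that is already met when the one before it is completed fails the run):
1. the lid is folded back to upright (value of joint lid between 1.38 and 1.76 rad and velocity of joint lid below 0.05 rad/s), for 0.2 s.
2. the slide plate's front edge is tucked fully home under the leaf, flat on the heater plate (x of slide_plate_edge in the frame of heater_top above 0.066 m and y of slide_plate_edge in the frame of heater_top between -0.012 and 0.012 m and z of slide_plate_edge in the frame of heater_top below 0.0055 m and angle between the x axis of slide_plate and the x axis of incubator, either way round below 0.1 rad), for 0.2 s.
At the end, for the whole second after the job is handed in: Lid upright (79 to 101 degrees). Slide plate still, flat (0.04 rad), its front edge under the unbent leaf within 6 mm of the stop, 12 mm of central and 0.1 rad of square. The fingers press it on the heater plate: 4 to 40 N there (its weight alone gives 1.5 N) (all of step 2 and value of joint lid between 1.38 and 1.76 rad and angle between slide_plate's own z axis and vertical below 0.04 rad and value of joint leaf below 0.04 rad and contact force between slide_plate and heater_plate between 4 and 40 N and contact force between the fingers and slide_plate above 1 N and linear speed of slide_plate below 0.01 m/s); the arm keeps its last pose, push and grip.
It fails at once if the leaf is lifted (bent up by more than 0.12 rad, about 5 mm at its toe) (value of joint leaf above 0.12 rad).
It fails at once if the slide plate is pressed on the heater plate with more than 60 N (contact force between slide_plate and heater_plate above 60 N).
It fails at once if the dish plate or another bystander is moved by more than 30 mm (distance of any of dish_plate_grip, petri_dish, bottle, forceps, screwdriver from where it was at the start of the episode above 0.03 m).
It also fails if it takes over 58 s, if anything falls off the work surface, if the arm or the gripper's body presses on something with over 40 N, if the wrist force passes 120 N, or if a joint passes its speed limit or range.

## Working session

There is one attempt and no reset: what is moved stays moved. The work goes in short steps, Python scripts to look and compute and a tool call to move; the robot and the scene stay as the last step left them, time stands still between calls to the robot, and variables do not carry over. Pictures are saved under pics/ and viewed, about 8 in all and at most 12, crops included, and the job is handed in when it is done.

Besides the shell and the picture viewer there is one more tool, called as name(argument=value, ...) on one line, values as JSON. move_arm: Moves the arm, as the interface text tells. Its arguments: {"type":"object","properties":{"increments":{"type":"array"},"force":{"type":"number"}},"required":["increments"]}

```bash
ls; mkdir -p pics
python3 - <<'E'
from plant import env, optics
import cv2,numpy as np
print(env.get_state())
a=optics.grab_frame("side");b=optics.grab_frame("top")
cv2.imwrite("pics/side0.png",a[...,::-1]);cv2.imwrite("pics/top0.png",b[...,::-1])
cv2.imwrite("pics/both0.png",np.vstack([cv2.resize(a,(400,300)),cv2.resize(b,(400,300))])[...,::-1])
for n in("side","top","wrist"):print(n,optics.camera_model(n))
E
```

```text
pics
{'t': 0.0, 'joints': array([ 1.03420405,  0.38385887,  0.04382981,  1.59959017, -0.01790864,
        1.16120007, -0.04992092]), 'dq': array([ 2.31454818e-04,  1.20617487e-03, -4.60076619e-04, -4.09023956e-04,
        3.42602740e-04,  3.37269373e-04,  2.29077672e-05]), 'joint_torque': array([-7.03072565e-04, -4.33460069e+01,  1.02444202e+00, -2.49511617e+01,
        1.06285082e-02,  1.14722655e-02,  7.18125079e-06]), 'tool_pos': array([ 0.27574429, -0.58756096,  0.22986418]), 'eef_rot': array([ 8.44066741e-01, -5.36236479e-01, -1.15898413e-03, -6.56529474e-04]), 'contact_force': array([ 1.05471074,  0.20132497, -0.09468634]), 'ft_torque': array([ 0.01491403, -0.0050102 , -0.00401616]), 'opening': 0.08556497175748788}
side {'camera_matrix': array([[369.90664116,   0.        , 254.08186032],
       [  0.        , 369.90664116, 201.91856466],
       [  0.        ,   0.        ,   1.        ]]), 'distortion': array([0.00789922, 0.        , 0.        , 0.        , 0.        ]), 'position': array([-0.07051989,  0.61786352,  0.66234154]), 'rotation': array([-0.28807005,  0.83536838, -0.43830893,  0.16450106])}
top {'camera_matrix': array([[470.37618384,   0.        , 260.88637295],
       [  0.        , 470.37618384, 194.63080805],
       [  0.        ,   0.        ,   1.        ]]), 'distortion': array([-0.11613172,  0.        ,  0.        ,  0.        ,  0.        ]), 'position': array([ 0.38253397, -0.06632631,  1.24874023]), 'rotation': array([-0.70306395,  0.70930112, -0.02810301,  0.04246436])}
wrist {'camera_matrix': array([[266.99708379,   0.        , 254.85771549],
       [  0.        , 266.99708379, 193.43783128],
       [  0.        ,   0.        ,   1.        ]]), 'distortion': array([-0.00162178,  0.        ,  0.        ,  0.        ,  0.        ]), 'position': array([ 0.34023405, -0.55671852,  0.37253268]), 'rotation': array([ 0.83578227, -0.53002336, -0.07775937,  0.12040236])}
```

View pics/top0.png

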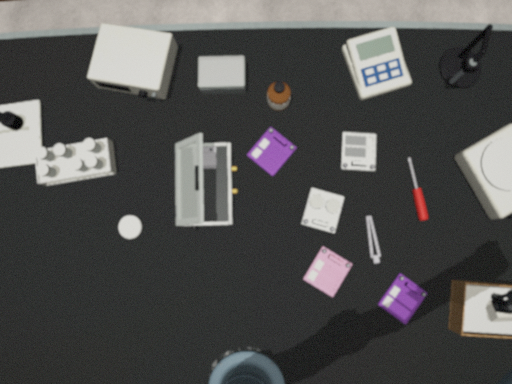

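View pics/side0.png

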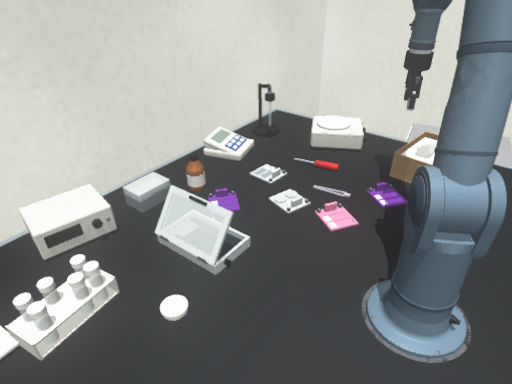

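Top view: the chamber is at about (205,183), with the lid on its left. The white plates are at (358,151), which shows rectangles, and (323,209), which shows round dishes. The decoys are purple at (272,151) and (402,299), and pink at (328,271). The rectangles make (358,151) the slide plate. I'll confirm with an enlarged crop.

Run:
```python
import cv2,numpy as np
b=cv2.imread("pics/top0.png");a=cv2.imread("pics/side0.png")
c1=cv2.resize(b[125:235,165:245],(400,550),interpolation=cv2.INTER_CUBIC)
c2=cv2.resize(b[120:180,330:390],(390,270)[:0] or (275,275),interpolation=cv2.INTER_CUBIC)
c3=cv2.resize(a[175:275,145:260],(390,339)[:0] or (316,275),interpolation=cv2.INTER_CUBIC)
out=np.zeros((550,720,3),np.uint8);out[:,:400]=c1;out[:275,402:677]=c2;out[275:,402:718]=c3
cv2.imwrite("pics/crop0.png",out)
```

```text
(no output)
```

View pics/crop0.png

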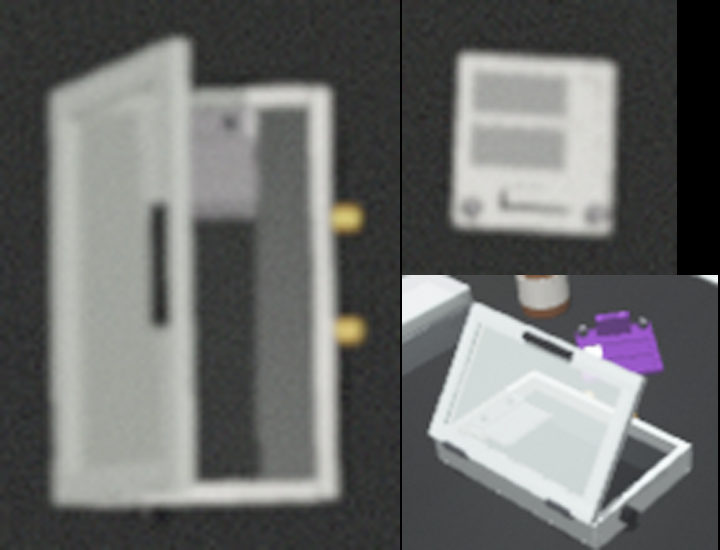

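The crop confirms that the slide plate is the one at (358,151). It has two rectangles and its screw and bar end is at the bottom, so its x axis points up the image. The leaf is at the chamber's upper end, and the lid hinges on the left.

```bash
cat > h.py <<'E'
import numpy as np,cv2
from scipy.spatial.transform import Rotation as R
from plant import env, optics
def ray(m,px):
    u=cv2.undistortPoints(np.array([[px]],float),m["camera_matrix"],m["distortion"])[0,0]
    return np.array(m["position"]),R.from_quat(m["rotation"]).apply([u[0],u[1],1])
def plane(m,px,z):
    p,d=ray(m,px);return p+d*(z-p[2])/d[2]
def tri(m1,a,m2,b):
    p,d=ray(m1,a);q,e=ray(m2,b)
    s=np.linalg.lstsq(np.c_[d,-e],q-p,rcond=None)[0]
    return (p+d*s[0]+q+e*s[1])/2,np.linalg.norm(p+d*s[0]-q-e*s[1])
def proj(m,P):
    r=R.from_quat(m["rotation"]).inv()
    return cv2.projectPoints(np.array([P],float),r.as_rotvec(),-r.apply(m["position"]),m["camera_matrix"],m["distortion"])[0][0,0]
E
python3 - <<'E'
from h import *
np.set_printoptions(precision=4,suppress=True)
t=optics.camera_model("top");s=optics.camera_model("side")
print("chamber R", [plane(t,p,.03) for p in[(231,142.6),(232.8,225)]])
print("hinge side",[plane(t,p,.034) for p in[(175,143.4),(175.4,225.6)]])
print("edge",tri(t,(202.6,132.6),s,(170.5,185.6)),tri(t,(203.6,223.4),s,(232.3,211.8)))
print("plate",[plane(t,p,.005) for p in[(342.2,130.9),(377.1,133.5),(375.8,171.3),(340.5,169.7)]])
E
```

```text
chamber R [array([0.6437, 0.0359, 0.03  ]), array([0.4263, 0.0314, 0.03  ])]
hinge side [array([0.643 , 0.1844, 0.034 ]), array([0.4256, 0.1808, 0.034 ])]
edge (array([0.6482, 0.0978, 0.1396]), np.float64(0.00629201686851194)) (array([0.4287, 0.0931, 0.1445]), np.float64(0.005657158018151058))
plate [array([ 0.678 , -0.2625,  0.005 ]), array([ 0.6703, -0.3571,  0.005 ]), array([ 0.567 , -0.3497,  0.005 ]), array([ 0.5721, -0.2548,  0.005 ])]
```

move_arm(increments=[{"linear": [0,0,0],"roll": -8.2,"gripper": 0},{"linear": [0,0,0],"roll": -8.2,"gripper": 0},{"linear": [0,0,0],"roll": -8.2,"gripper": 0},{"linear": [0,0,0],"roll": -8.2,"gripper": 0},{"linear": [0,0,0],"roll": -8.2,"gripper": 0},{"linear": [0,0,0],"roll": -8.2,"gripper": 0},{"linear": [0,0,0],"roll": -8.2,"gripper": 0},{"linear": [0,0,0],"roll": -8.2,"gripper": 0}])

```text
t: 0.9
tool_pos: [0.2736, -0.5834, 0.223]
eef_rot: [1.0, 0.03, -0.004, -0.007]
contact_force: [-0.2, -0.1, 0.1]
opening: -0.0002
```

move_arm(increments=[{"linear": [22,-44,-4],"roll": 0,"gripper": 0},{"linear": [22,-44,-4],"roll": 0,"gripper": 0},{"linear": [22,-44,-4],"roll": 0,"gripper": 0},{"linear": [22,-44,-4],"roll": 0,"gripper": 0},{"linear": [22,-44,-4],"roll": 0,"gripper": 0},{"linear": [22,-44,-4],"roll": 0,"gripper": 0},{"linear": [22,-44,-4],"roll": 0,"gripper": 0},{"linear": [22,-44,-4],"roll": 0,"gripper": 0},{"linear": [22,-44,-4],"roll": 0,"gripper": 0},{"linear": [22,-44,-4],"roll": 0,"gripper": 0}])

```text
t: 1.9
tool_pos: [0.4631, -0.1306, 0.2603]
eef_rot: [1.0, 0.02, -0.009, -0.008]
contact_force: [0.5, -0.1, 0.7]
opening: -0.0
```

move_arm(increments=[{"linear": [18,-44,0],"roll": 0,"gripper": 0},{"linear": [18,-44,0],"roll": 0,"gripper": 0},{"linear": [18,-42,0],"roll": 0,"gripper": 0},{"linear": [18,-36,0],"roll": 0,"gripper": 0},{"linear": [0,0,0],"roll": 0,"gripper": 0},{"linear": [0,0,0],"roll": 0,"gripper": 0}])

```text
t: 2.5
tool_pos: [0.5292, 0.0554, 0.2614]
eef_rot: [1.0, 0.028, -0.008, -0.01]
contact_force: [0.1, -0.5, 0.8]
opening: -0.0002
```

Run:
```python
from h import *
m=optics.camera_model("wrist");a=optics.grab_frame("wrist")
cv2.imwrite("pics/w1.png",a[...,::-1]);print(m["position"],m["rotation"],env.get_state()["tool_pos"])
```

```text
[0.52711087 0.12511633 0.40528557] [ 0.99062394  0.02952775 -0.00512679  0.13328928] [0.52906409 0.05602772 0.26150438]
```

View pics/w1.png

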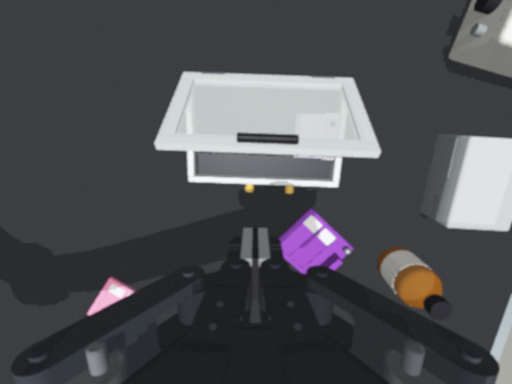

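move_arm(increments=[{"linear": [4,0,45],"roll": 0,"gripper": 0},{"linear": [0,0,45],"roll": 0,"gripper": 0},{"linear": [0,0,40],"roll": 0,"gripper": 0},{"linear": [0,0,0],"roll": 0,"gripper": 0},{"linear": [0,0,0],"roll": 0,"gripper": 0}])

```text
t: 3.05
tool_pos: [0.5331, 0.0489, 0.13]
eef_rot: [1.0, 0.021, -0.006, -0.007]
contact_force: [1.3, -0.6, 1.4]
opening: -0.0001
```

move_arm(increments=[{"linear": [0,-20,0],"roll": 0,"gripper": 0},{"linear": [0,-15,0],"roll": 0,"gripper": 0},{"linear": [0,-15,0],"roll": 0,"gripper": 0},{"linear": [0,-15,0],"roll": 0,"gripper": 0},{"linear": [0,-15,0],"roll": 0,"gripper": 0},{"linear": [0,-15,0],"roll": 0,"gripper": 0}])

```text
t: 3.65
tool_pos: [0.5392, 0.1195, 0.1464]
eef_rot: [1.0, 0.007, 0.0, 0.009]
contact_force: [-2.4, -4.6, 1.6]
opening: 0.0003
```

move_arm(increments=[{"linear": [0,-10,6],"roll": 0,"gripper": 0},{"linear": [0,-10,6],"roll": 0,"gripper": 0},{"linear": [0,-10,6],"roll": 0,"gripper": 0},{"linear": [0,-10,4],"roll": 0,"gripper": 0},{"linear": [0,0,0],"roll": 0,"gripper": 0}])

```text
t: 4.15
tool_pos: [0.5457, 0.1563, 0.1333]
eef_rot: [1.0, 0.003, 0.007, 0.012]
contact_force: [-0.9, 0.3, 0.9]
opening: 0.0001
```

Run:
```python
from h import *
print(env.get_state()["tool_pos"],env.get_state()["contact_force"])
a=optics.grab_frame("side");b=optics.grab_frame("top")
cv2.imwrite("pics/s1.png",a[...,::-1]);cv2.imwrite("pics/t1.png",b[...,::-1])
o=np.zeros((500,800,3),np.uint8)
o[:,:400]=cv2.resize(b[130:230,160:240],(400,500),interpolation=2)
o[:400,400:]=cv2.resize(a[165:265,150:250],(400,400),interpolation=2)
cv2.imwrite("pics/c1.png",o[...,::-1])
```

```text
[0.54570058 0.15625608 0.13327539] [-0.85659375  0.31183874  0.93596928]
```

View pics/c1.png

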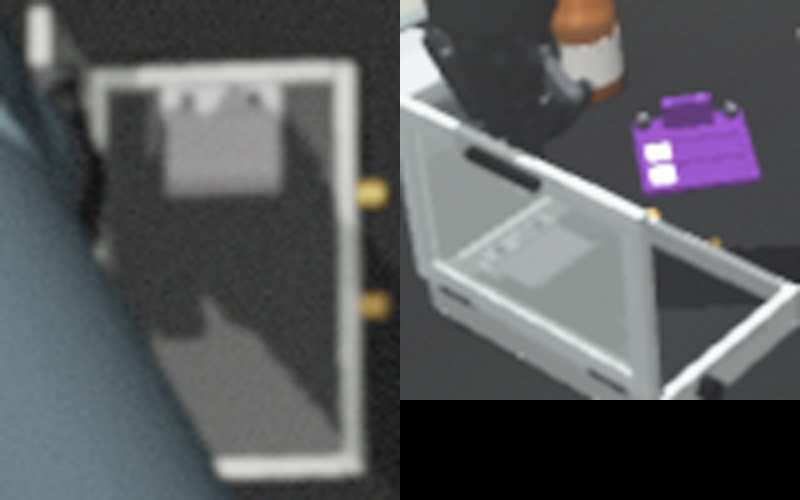

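Run:
```python
from h import *
t=optics.camera_model("top");s=optics.camera_model("side")
for m,px,x in((s,(211.3,218.8),.427),(t,(165.4,131.2),.643),(t,(172.5,131.5),.643)):
    p,d=ray(m,px);q=p+d*(x-p[0])/d[0];print("x-plane",q)
print([plane(t,px,.172) for px in((167.6,132),(166.5,131.5),(170,131))])
```

```text
x-plane [0.427      0.16785785 0.16925332]
x-plane [0.643      0.17918116 0.17253679]
x-plane [0.643      0.16312949 0.16819096]
[array([0.64109746, 0.17400436, 0.172     ]), array([0.6423547, 0.1766576, 0.172    ]), array([0.64340136, 0.1683117 , 0.172     ])]
```

move_arm(increments=[{"linear": [0,30,0],"roll": 0,"gripper": 0},{"linear": [0,40,-20],"roll": 0,"gripper": 0},{"linear": [0,30,-40],"roll": 0,"gripper": 0},{"linear": [4,35,-35],"roll": 0,"gripper": 50},{"linear": [6,45,-20],"roll": 0,"gripper": 50},{"linear": [6,48,0],"roll": 0,"gripper": 50},{"linear": [6,48,0],"roll": 0,"gripper": 50},{"linear": [6,48,0],"roll": 0,"gripper": 50},{"linear": [6,48,0],"roll": 0,"gripper": 50},{"linear": [6,48,0],"roll": 0,"gripper": 50}])

```text
t: 5.25
tool_pos: [0.597, -0.2465, 0.2499]
eef_rot: [1.0, 0.021, 0.01, -0.001]
contact_force: [0.6, 0.3, 1.2]
opening: 0.0426
```

move_arm(increments=[{"linear": [-6,40,0],"roll": 3,"gripper": 50},{"linear": [-5,10,0],"roll": 3,"gripper": 50},{"linear": [0,0,0],"roll": 0,"gripper": 50},{"linear": [0,0,0],"roll": 0,"gripper": 50}])

```text
t: 5.65
tool_pos: [0.5872, -0.3055, 0.2435]
eef_rot: [0.999, -0.039, 0.01, -0.003]
contact_force: [0.1, 1.1, -0.1]
opening: 0.0427
```

Run:
```python
from h import *
m=optics.camera_model("wrist");st=env.get_state();a=optics.grab_frame("wrist")
cv2.imwrite("pics/w2.png",a[...,::-1]);print(st["tool_pos"],st["eef_rot"])
np.savez("w2.npz",**m)
```

```text
[ 0.58719886 -0.30552575  0.2435255 ] [ 0.99917228 -0.03922729  0.01029399 -0.00316423]
```

View pics/w2.png

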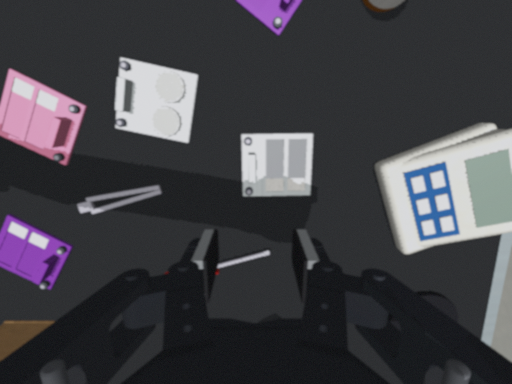

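Run:
```python
from h import *
m=dict(np.load("w2.npz"));a=cv2.imread("pics/w2.png")
g=cv2.cvtColor(a,6)[125:205,232:322];_,k=cv2.threshold(g,75,255,0)
k=cv2.morphologyEx(k,cv2.MORPH_CLOSE,np.ones((15,15)))
c=max(cv2.findContours(k,0,2)[0],key=cv2.contourArea)
b=cv2.boxPoints(cv2.minAreaRect(c))+[232,125];print(b)
P=np.array([plane(m,p,.005) for p in b]);print(P,P.mean(0))
for i in range(4):
  d=P[(i+1)%4]-P[i];print(np.linalg.norm(d),np.degrees(np.arctan2(d[1],d[0])))
st=[0.58719886,-0.30552575,0.2435255];print("bar",plane(m,(251,168),.03))
cv2.imwrite("pics/c2.png",cv2.resize(a[120:210,225:330],(735,630)[:0] or (630,540),interpolation=2))
```

```text
[[240. 125.]
 [321. 125.]
 [321. 196.]
 [240. 196.]]
[[ 0.57507517 -0.24393439  0.005     ]
 [ 0.68735889 -0.25267807  0.005     ]
 [ 0.6864522  -0.35603428  0.005     ]
 [ 0.56559968 -0.34599826  0.005     ]] [ 0.62862149 -0.29966125  0.005     ]
0.11262363920108191 -4.452708349951928
0.10336019022206756 -90.50261270741201
0.1212685126031231 175.2528485525794
0.10250277014839256 84.69592988681698
bar [ 0.58561202 -0.30056367  0.03      ]
```

View pics/c2.png

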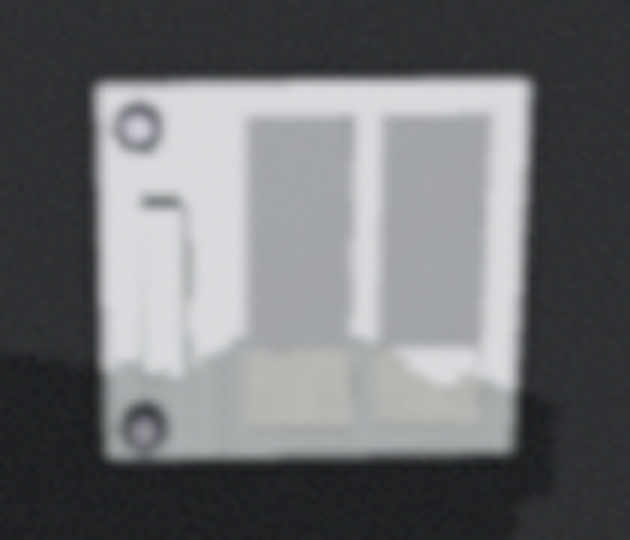

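The crop shows two rectangular slides, with the bar and two screws on the left (-x) end. The plate corners are at full-picture pixels (240.8,133.3), (313.8,133.3), (310.8,195.8) and (242.5,196.7).

Run:
```python
from h import *
m=dict(np.load("w2.npz"))
P=np.array([plane(m,p,.005) for p in [(240.8,133.3),(313.8,133.3),(310.8,195.8),(242.5,196.7)]])
for i in range(4):
  d=P[(i+1)%4]-P[i];print(np.linalg.norm(d),np.degrees(np.arctan2(d[1],d[0])))
c=P.mean(0);y=np.radians(-4.5);print(P,c,"grip",c[:2]-.036*np.array([np.cos(y),np.sin(y)]))
print("bar",plane(m,(252.2,168.3),.03))
print("screws",plane(m,(225+139/6,120+128/6),.013),plane(m,(225+147/6,120+425/6),.013))
st=env.get_state();r=R.from_quat(st["eef_rot"]).as_matrix();print(r)
```

```text
0.10230498124574625 -4.485447320299256
0.09144543422607615 -93.75179100848977
0.10219168218191806 176.03844753862683
0.09238131946382133 86.31370128810148
[[ 0.57514959 -0.25520036  0.005     ]
 [ 0.67714123 -0.26320121  0.005     ]
 [ 0.67115756 -0.35445067  0.005     ]
 [ 0.56921006 -0.34739054  0.005     ]] [ 0.62316461 -0.30506069  0.005     ] grip [ 0.58727559 -0.30223617]
bar [ 0.58719651 -0.30110426  0.03      ]
screws [ 0.58456648 -0.26632649  0.013     ] [ 0.58054556 -0.33700277  0.013     ]
[[ 0.99681033 -0.07713314  0.0204851 ]
 [-0.07726449 -0.99699434  0.00569892]
 [ 0.01998395 -0.00726352 -0.99977392]]
```

move_arm(increments=[{"linear": [-1,0,45],"roll": 0,"gripper": 50},{"linear": [-1,-1,45],"roll": 0,"gripper": 50},{"linear": [-1,-1,45],"roll": 0,"gripper": 50},{"linear": [-1,0,45],"roll": 0,"gripper": 50},{"linear": [0,0,10],"roll": 0,"gripper": 50},{"linear": [0,0,0],"roll": 0,"gripper": 50},{"linear": [0,0,0],"roll": 0,"gripper": 50}])

```text
t: 6.4
tool_pos: [0.6009, -0.2811, 0.0559]
eef_rot: [1.0, -0.024, 0.019, -0.006]
contact_force: [0.8, -0.5, 1.7]
opening: 0.0431
```

Run:
```python
from h import *
st=env.get_state();r=R.from_quat(st["eef_rot"]).as_matrix();p=st["tool_pos"];print(p,r)
for z in(.008,):print("step mm",1e3*r.T@(np.array([.587,-.302,z])-p))
```

```text
[ 0.60089475 -0.28110607  0.05585085] [[ 0.99813203 -0.04807768  0.03769606]
 [-0.04855316 -0.99875089  0.01180063]
 [ 0.03708163 -0.01360885 -0.99921957]]
step mm [-14.62871655  22.18705402  47.04317168]
```

move_arm(increments=[{"linear": [-5,8,0],"roll": 1,"gripper": 50},{"linear": [-5,8,0],"roll": 0.8,"gripper": 50},{"linear": [-4,6,5],"roll": 0,"gripper": 50},{"linear": [0,0,6],"roll": 0,"gripper": 50},{"linear": [0,0,0],"roll": 0,"gripper": 50},{"linear": [0,0,0],"roll": 0,"gripper": 50}])

```text
t: 7.0
tool_pos: [0.5905, -0.3087, 0.0532]
eef_rot: [0.999, -0.043, 0.026, -0.003]
contact_force: [0.1, -0.2, -0.0]
opening: 0.0424
```

```bash
cat > s.py <<'E'
from h import *
import sys
np.set_printoptions(precision=4,suppress=True)
st=env.get_state();r=R.from_quat(st["eef_rot"]).as_matrix();p=st["tool_pos"]
print("t",st["t"],"pos",p,"f",st["contact_force"],"tq",st["ft_torque"],"open",st["opening"])
print("yaw",np.degrees(np.arctan2(r[1,0],r[0,0])),"tilt z",r[:2,2])
if len(sys.argv)>3:print("step mm",1e3*r.T@(np.array([float(v) for v in sys.argv[1:4]])-p))
E
python3 s.py .587 -.302 .008
```

```text
t 7.0 pos [ 0.5905 -0.3087  0.0532] f [ 0.0803 -0.1881 -0.0423] tq [ 0.0303 -0.0243  0.0245] open 0.04242508804379596
yaw -4.888110281789932 tilt z [0.0522 0.0028]
step mm [-6.3609 -6.0179 44.9796]
```

move_arm(increments=[{"linear": [0,-12,0],"roll": -1,"gripper": 50},{"linear": [0,-12,0],"roll": 0,"gripper": 50},{"linear": [0,-12,0],"roll": 0,"gripper": 50},{"linear": [0,0,0],"roll": 0,"gripper": 50}])

```text
t: 7.4
tool_pos: [0.5938, -0.267, 0.0531]
eef_rot: [0.999, -0.032, 0.026, -0.004]
contact_force: [-0.1, 0.2, 0.3]
opening: 0.0426
```

```bash
python3 s.py .587 -.302 .008
```

```text
t 7.4 pos [ 0.5938 -0.267   0.0531] f [-0.0974  0.2206  0.3003] tq [ 0.0724  0.0488 -0.006 ] open 0.042582165255011385
yaw -3.6688725978533343 tilt z [0.0521 0.0055]
step mm [-6.8809 35.7572 44.5162]
```

move_arm(increments=[{"linear": [0,0,-12],"roll": 0,"gripper": 50},{"linear": [0,0,-12],"roll": 0,"gripper": 50},{"linear": [0,0,-12],"roll": 0,"gripper": 50},{"linear": [0,0,0],"roll": 0,"gripper": 50}])

```text
t: 7.8
tool_pos: [0.5929, -0.2662, 0.0932]
eef_rot: [0.999, -0.031, 0.027, -0.003]
contact_force: [-0.0, -0.3, -0.2]
opening: 0.0427
```

```bash
python3 s.py .587 -.302 .008
```

```text
t 7.8 pos [ 0.5929 -0.2662  0.0932] f [-0.0395 -0.3244 -0.1597] tq [-0.0743 -0.0112  0.0209] open 0.04268808013920963
yaw -3.5227279318022897 tilt z [0.0535 0.0046]
step mm [-8.21   36.7628 84.5777]
```

move_arm(increments=[{"linear": [12,0,0],"roll": 0,"gripper": 50},{"linear": [12,0,0],"roll": 0,"gripper": 50},{"linear": [12,0,0],"roll": 0,"gripper": 50},{"linear": [0,0,0],"roll": 0,"gripper": 50}])

```text
t: 8.2
tool_pos: [0.6304, -0.2721, 0.0977]
eef_rot: [0.999, -0.033, 0.028, -0.002]
contact_force: [0.3, 0.5, -0.2]
opening: 0.0428
```

```bash
python3 s.py .587 -.302 .008
```

```text
t 8.2 pos [ 0.6304 -0.2721  0.0977] f [ 0.305   0.4602 -0.1926] tq [0.0168 0.0865 0.0238] open 0.04279239456011732
yaw -3.7633251023865917 tilt z [0.0563 0.0012]
step mm [-46.3145  33.1243  87.1074]
```

move_arm(increments=[{"linear": [0,0,-50],"roll": 0,"gripper": 50},{"linear": [0,0,-50],"roll": 0,"gripper": 50},{"linear": [0,0,-50],"roll": 0,"gripper": 50},{"linear": [0,0,0],"roll": 0,"gripper": 50},{"linear": [0,0,0],"roll": 0,"gripper": 50}])

```text
t: 8.7
tool_pos: [0.6185, -0.2732, 0.2475]
eef_rot: [0.999, -0.034, 0.023, -0.003]
contact_force: [0.2, -0.1, 0.5]
opening: 0.0429
```

```bash
python3 s.py .587 -.302 .008
```

```text
t 8.7 pos [ 0.6185 -0.2732  0.2475] f [ 0.2293 -0.0937  0.4758] tq [ 0.0661  0.1246 -0.0482] open 0.04289678642141572
yaw -3.873996805300259 tilt z [0.0461 0.0048]
step mm [-40.4118  32.7072 237.6917]
```

move_arm(increments=[{"linear": [-10,8,20],"roll": 0,"gripper": 50},{"linear": [-10,8,20],"roll": 0,"gripper": 50},{"linear": [-10,8,20],"roll": 0,"gripper": 50},{"linear": [-8,8,20],"roll": 0,"gripper": 50},{"linear": [0,0,20],"roll": 0,"gripper": 50},{"linear": [0,0,20],"roll": 0,"gripper": 50},{"linear": [0,0,20],"roll": 0,"gripper": 50},{"linear": [0,0,20],"roll": 0,"gripper": 50},{"linear": [0,0,10],"roll": 0,"gripper": 50},{"linear": [0,0,0],"roll": 0,"gripper": 50}])

```text
t: 9.7
tool_pos: [0.5758, -0.3015, 0.0584]
eef_rot: [0.999, -0.035, 0.015, -0.006]
contact_force: [-0.1, 0.3, -0.2]
opening: 0.0428
```

```bash
python3 s.py .587 -.302 .008
```

```text
t 9.7 pos [ 0.5758 -0.3015  0.0584] f [-0.0968  0.255  -0.2048] tq [ 0.0096 -0.034   0.0082] open 0.04280914866601052
yaw -3.9904162108514294 tilt z [0.0304 0.0111]
step mm [ 9.7292  0.4313 50.6974]
```

move_arm(increments=[{"linear": [5,0,10],"roll": 0,"gripper": 50},{"linear": [4,0,10],"roll": 0,"gripper": 50},{"linear": [0,0,10],"roll": 0,"gripper": 50},{"linear": [0,0,6],"roll": 0,"gripper": 50},{"linear": [0,0,0],"roll": 0,"gripper": 50}])

```text
t: 10.2
tool_pos: [0.5886, -0.3022, 0.0216]
eef_rot: [0.999, -0.035, 0.017, -0.005]
contact_force: [-0.5, -0.2, -1.0]
opening: 0.043
```

```bash
python3 s.py .587 -.302 .008
```

```text
t 10.2 pos [ 0.5886 -0.3022  0.0216] f [-0.5082 -0.1782 -0.9701] tq [ 0.0239  0.0623 -0.0615] open 0.042969939020999846
yaw -3.983383478382479 tilt z [0.0337 0.0097]
step mm [-2.0582  0.0258 13.5161]
```

move_arm(increments=[{"linear": [-2,0,6],"roll": 0,"gripper": 50},{"linear": [0,0,6],"roll": 0,"gripper": 50},{"linear": [0,0,1],"roll": 0,"gripper": 50},{"linear": [0,0,0],"roll": 0,"gripper": 0},{"linear": [0,0,0],"roll": 0,"gripper": 0},{"linear": [0,0,0],"roll": 0,"gripper": 0},{"linear": [0,0,0],"roll": 0,"gripper": 0},{"linear": [0,0,0],"roll": 0,"gripper": 0}], force=50)

```text
t: 11.0
tool_pos: [0.5874, -0.3026, 0.0089]
eef_rot: [0.999, -0.035, 0.017, -0.005]
contact_force: [0.6, 0.0, -0.0]
opening: 0.009
```

```bash
python3 s.py .587 -.302 .008
```

```text
t 11.0 pos [ 0.5874 -0.3026  0.0089] f [ 0.5978  0.0211 -0.0292] tq [ 0.0217  0.0841 -0.0263] open 0.009036176659525226
yaw -3.9964726990978083 tilt z [0.0352 0.0083]
step mm [-0.4588 -0.5957  0.8663]
```

Run:
```python
from h import *
s=optics.camera_model("side")
print(proj(s,(.340,-.557,.3725)),"t=4.15 cam",proj(s,(.545,.226,.277)),"tip",proj(s,(.5457,.1563,.1333)), "flange",proj(s,(.5457,.1563,.28)))
print(env.get_state()["joints"])
a=cv2.imread("pics/s1.png")
o=np.zeros((480,800,3),np.uint8);o[:,:400]=cv2.resize(a[60:240,110:260],(400,480),interpolation=2)
b=cv2.imread("pics/side0.png");o[:,400:]=cv2.resize(b[0:120,370:470],(400,480),interpolation=2)
cv2.imwrite("pics/c3.png",o)
```

```text
[392.46927472  61.57694486] t=4.15 cam [148.13915154 171.47737509] tip [181.36389623 210.8933952 ] flange [172.71247425 157.93886559]
[ 0.70409469  0.67815301 -0.36680208  1.70406005  0.29231633  0.78492584
  0.1403798 ]
```

View pics/c3.png

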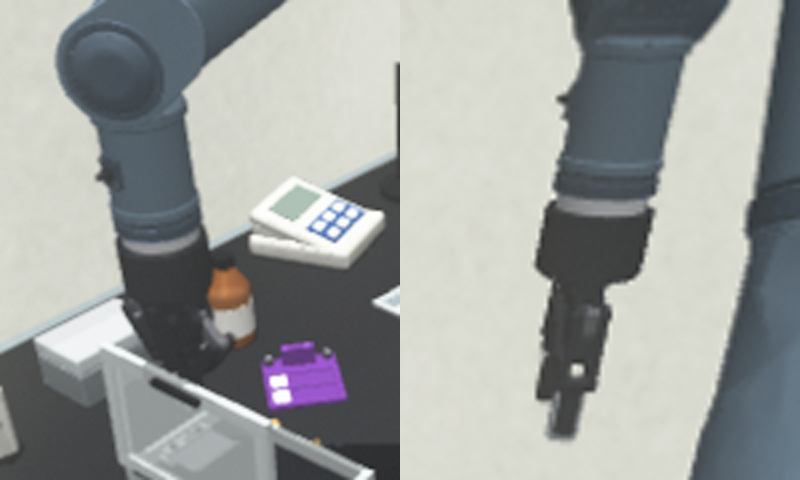

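move_arm(increments=[{"linear": [0,0,-8],"roll": 0,"gripper": 0},{"linear": [0,0,-12],"roll": 0,"gripper": 0},{"linear": [0,0,-20],"roll": 0,"gripper": 0},{"linear": [0,0,-20],"roll": 0,"gripper": 0},{"linear": [0,0,-25],"roll": 0,"gripper": 0},{"linear": [0,0,-20],"roll": 0,"gripper": 0},{"linear": [-10,0,0],"roll": 0,"gripper": 0},{"linear": [-20,-10,0],"roll": 0,"gripper": 0}])

```text
t: 11.8
tool_pos: [0.5553, -0.2925, 0.1217]
eef_rot: [0.999, -0.035, 0.02, -0.004]
contact_force: [-0.1, -0.2, -1.5]
opening: 0.0091
```

```bash
python3 s.py .4777 .1026 .115
```

```text
t 11.8 pos [ 0.5553 -0.2925  0.1217] f [-0.1242 -0.1961 -1.5354] tq [ 0.0056  0.1087 -0.0367] open 0.009110182508068552
yaw -4.000435429066168 tilt z [0.0395 0.0061]
step mm [-105.205  -388.7285    6.0364]
```

move_arm(increments=[{"linear": [-8,-20,0],"roll": -0.5,"gripper": 0},{"linear": [-8,-30,0],"roll": -0.5,"gripper": 0},{"linear": [-8,-30,0],"roll": -0.5,"gripper": 0},{"linear": [-8,-30,0],"roll": -0.5,"gripper": 0},{"linear": [-8,-30,0],"roll": -0.5,"gripper": 0},{"linear": [-8,-30,0],"roll": -0.5,"gripper": 0},{"linear": [-8,-30,0],"roll": -0.5,"gripper": 0},{"linear": [-8,-30,0],"roll": -0.5,"gripper": 0},{"linear": [-8,-30,0],"roll": -0.5,"gripper": 0},{"linear": [-8,-30,0],"roll": -0.5,"gripper": 0}])

```text
t: 12.8
tool_pos: [0.4656, 0.0023, 0.1143]
eef_rot: [1.0, 0.003, 0.012, 0.0]
contact_force: [-0.0, -0.8, -1.4]
opening: 0.0089
```

```bash
python3 s.py .4777 .1026 .115
```

```text
t 12.8 pos [0.4656 0.0023 0.1143] f [-0.0154 -0.7543 -1.4385] tq [-0.0284  0.0494 -0.0045] open 0.008868717638351585
yaw 0.33825646614523824 tilt z [ 0.0245 -0.0001]
step mm [  12.6772 -100.1989   -0.3956]
```

move_arm(increments=[{"linear": [2,-20,0],"roll": 0,"gripper": 0},{"linear": [2,-20,0],"roll": 0,"gripper": 0},{"linear": [2,-20,0],"roll": 0,"gripper": 0},{"linear": [2,-20,0],"roll": 0,"gripper": 0},{"linear": [1,-14,8],"roll": 0,"gripper": 0},{"linear": [0,0,12],"roll": 0,"gripper": 0},{"linear": [0,0,5],"roll": 0,"gripper": 0},{"linear": [0,0,0],"roll": 0,"gripper": 0}])

```text
t: 13.6
tool_pos: [0.462, 0.1003, 0.084]
eef_rot: [1.0, 0.007, 0.007, 0.003]
contact_force: [-0.5, 0.2, -1.3]
opening: 0.0089
```

```bash
python3 s.py .4777 .1026 .02
python3 - <<'E'
from h import *
m=optics.camera_model("wrist");a=optics.grab_frame("wrist");b=optics.grab_frame("top")
np.savez("w3.npz",**m);cv2.imwrite("pics/w3.png",a[...,::-1]);cv2.imwrite("pics/t3.png",b[...,::-1])
E
```

```text
t 13.6 pos [0.462  0.1003 0.084 ] f [-0.5208  0.2307 -1.2599] tq [ 0.0387  0.066  -0.0066] open 0.008890517245337825
yaw 0.8496698387840539 tilt z [ 0.0143 -0.0053]
step mm [14.8005 -2.4162 64.1711]
```

View pics/w3.png

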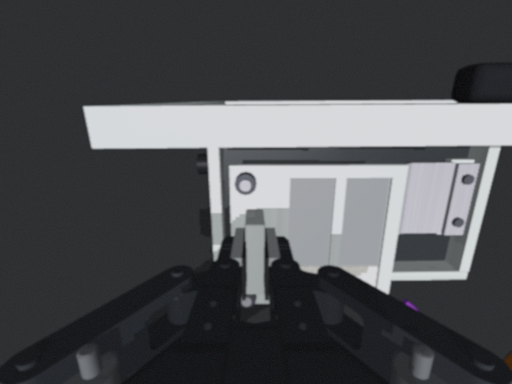

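Run:
```python
from h import *
np.set_printoptions(precision=4,suppress=True)
m=dict(np.load("w3.npz"));g=cv2.cvtColor(cv2.imread("pics/w3.png"),6).astype(int)
for c in(418,430,440):print("col",c,[(r,g[r,c]) for r in list(range(156,170))],[(r,g[r,c]) for r in range(226,242)])
for n,p,z in(("leafToeTop",(410,163),.022),("leafTop",(430,162),.021),("leafBot",(430,234),.021),("blockR",(470,163),.028),("plateBL",(231,165),.08),("plateFR",(408,164),.08),("front2",(389,270),.08),("wall -x inner top",(220,148),.03),("right inner rim",(470,273),.03),("right outer rim",(470,280),.03),("rim-left",(395,280),.03)):
  print(n,plane(m,p,z))
```

```text
col 418 [(156, np.int64(64)), (157, np.int64(63)), (158, np.int64(64)), (159, np.int64(62)), (160, np.int64(61)), (161, np.int64(70)), (162, np.int64(116)), (163, np.int64(165)), (164, np.int64(186)), (165, np.int64(190)), (166, np.int64(190)), (167, np.int64(190)), (168, np.int64(190)), (169, np.int64(189))] [(226, np.int64(190)), (227, np.int64(192)), (228, np.int64(191)), (229, np.int64(192)), (230, np.int64(191)), (231, np.int64(191)), (232, np.int64(176)), (233, np.int64(135)), (234, np.int64(82)), (235, np.int64(59)), (236, np.int64(59)), (237, np.int64(61)), (238, np.int64(61)), (239, np.int64(60)), (240, np.int64(60)), (241, np.int64(59))]
col 430 [(156, np.int64(65)), (157, np.int64(63)), (158, np.int64(61)), (159, np.int64(64)), (160, np.int64(61)), (161, np.int64(69)), (162, np.int64(116)), (163, np.int64(165)), (164, np.int64(186)), (165, np.int64(189)), (166, np.int64(190)), (167, np.int64(190)), (168, np.int64(190)), (169, np.int64(189))] [(226, np.int64(192)), (227, np.int64(191)), (228, np.int64(192)), (229, np.int64(192)), (230, np.int64(192)), (231, np.int64(192)), 
[... 537 characters left out ...]
4(194)), (227, np.int64(193)), (228, np.int64(189)), (229, np.int64(187)), (230, np.int64(185)), (231, np.int64(182)), (232, np.int64(183)), (233, np.int64(179)), (234, np.int64(142)), (235, np.int64(86)), (236, np.int64(61)), (237, np.int64(59)), (238, np.int64(60)), (239, np.int64(60)), (240, np.int64(60)), (241, np.int64(62))]
leafToeTop [0.5822 0.1384 0.022 ]
leafTop [0.5984 0.1392 0.021 ]
leafBot [0.6112 0.0777 0.021 ]
blockR [0.6244 0.1401 0.028 ]
plateBL [0.4474 0.1458 0.08  ]
plateFR [0.546  0.1478 0.08  ]
front2 [0.5462 0.0803 0.08  ]
wall -x inner top [0.4358 0.1488 0.03  ]
right inner rim [0.6465 0.0459 0.03  ]
right outer rim [0.6483 0.039  0.03  ]
rim-left [0.5831 0.0386 0.03  ]
```

move_arm(increments=[{"linear": [4,-2,10],"roll": 0,"gripper": 0},{"linear": [3,-2,10],"roll": 0,"gripper": 0},{"linear": [2,-1,10],"roll": 0,"gripper": 0},{"linear": [0,0,10],"roll": 0,"gripper": 0},{"linear": [0,0,8],"roll": 0,"gripper": 0},{"linear": [0,0,4],"roll": 0,"gripper": 0},{"linear": [0,0,0],"roll": 0,"gripper": 0}])

```text
t: 14.4
tool_pos: [0.4742, 0.1029, 0.0278]
eef_rot: [1.0, 0.005, 0.008, 0.003]
contact_force: [-0.5, 1.0, -1.8]
opening: 0.0088
```

```bash
python3 s.py .472 .1050 .0205
```

```text
t 14.4 pos [0.4742 0.1029 0.0278] f [-0.474   0.9792 -1.7736] tq [0.0036 0.0977 0.0093] open 0.008761784487454292
yaw 0.5429976800138163 tilt z [ 0.0154 -0.0062]
step mm [-2.2674 -2.186   7.2456]
```

Now a gentle descent to contact.

move_arm(increments=[{"linear": [0,-1,2],"roll": -0.3,"gripper": 0},{"linear": [0,-1,2],"roll": 0,"gripper": 0},{"linear": [0,0,2],"roll": 0,"gripper": 0},{"linear": [0,0,1],"roll": 0,"gripper": 0}])

```text
t: 14.8
tool_pos: [0.4749, 0.1053, 0.0211]
eef_rot: [1.0, 0.008, 0.008, 0.003]
contact_force: [-0.7, -1.8, 2.6]
opening: 0.0087
```

move_arm(increments=[{"linear": [0,0,1],"roll": 0,"gripper": 0},{"linear": [0,0,1],"roll": 0,"gripper": 0}])

```text
t: 15.0
tool_pos: [0.4751, 0.1052, 0.0207]
eef_rot: [1.0, 0.008, 0.008, 0.004]
contact_force: [-4.4, -1.4, 11.5]
opening: 0.0089
```

```bash
python3 s.py .472 .1050 .0205
```

```text
t 15.0 pos [0.4751 0.1052 0.0207] f [-4.4111 -1.3766 11.4921] tq [0.1095 1.0309 0.1645] open 0.00889277468488667
yaw 0.8872995683080422 tilt z [ 0.0166 -0.0081]
step mm [-3.1369  0.1134  0.1902]
```

move_arm(increments=[{"linear": [0,0,-0.7],"roll": -0.2,"gripper": 0},{"linear": [6,0,0],"roll": 0,"gripper": 0},{"linear": [6,0,0],"roll": 0,"gripper": 0},{"linear": [6,0,0],"roll": 0,"gripper": 0}])

```text
t: 15.4
tool_pos: [0.4944, 0.1057, 0.0224]
eef_rot: [1.0, 0.01, 0.009, 0.004]
contact_force: [-0.4, 0.2, -0.4]
opening: 0.0089
```

```bash
python3 s.py .530 .107 .0205
```

```text
t 15.4 pos [0.4944 0.1057 0.0224] f [-0.4101  0.1906 -0.4451] tq [-0.0361  0.0614 -0.0237] open 0.008930392219503027
yaw 1.130364914970108 tilt z [ 0.0182 -0.0082]
step mm [35.5943 -0.6212  2.5541]
```

move_arm(increments=[{"linear": [0,0,1.5],"roll": 0,"gripper": 0},{"linear": [0,0,0.7],"roll": 0,"gripper": 0},{"linear": [4,0,0.3],"roll": 0,"gripper": 0},{"linear": [4,0,0.3],"roll": 0,"gripper": 0}])

```text
t: 15.8
tool_pos: [0.5001, 0.1062, 0.0206]
eef_rot: [1.0, 0.01, 0.005, 0.006]
contact_force: [-6.1, -1.1, 9.1]
opening: 0.0092
```

```bash
python3 s.py .530 .107 .0205
python3 - <<'E'
from h import *
m=optics.camera_model("wrist");a=optics.grab_frame("wrist");s=optics.grab_frame("side")
np.savez("w4.npz",**m);cv2.imwrite("pics/w4.png",a[...,::-1]);cv2.imwrite("pics/s4.png",s[...,::-1])
o=np.zeros((560,800,3),np.uint8);o[:280]=cv2.resize(a[80:220,120:512],(800,280),interpolation=2)
o[280:,:420]=cv2.resize(s[190:270,155:275],(420,280),interpolation=2)
cv2.imwrite("pics/c4.png",o[...,::-1])
E
```

```text
t 15.8 pos [0.5001 0.1062 0.0206] f [-6.0653 -1.0914  9.0985] tq [0.3224 1.353  0.2461] open 0.009169992949137685
yaw 1.1402969373937388 tilt z [ 0.0098 -0.011 ]
step mm [29.8759 -0.2011  0.4156]
```

View pics/c4.png

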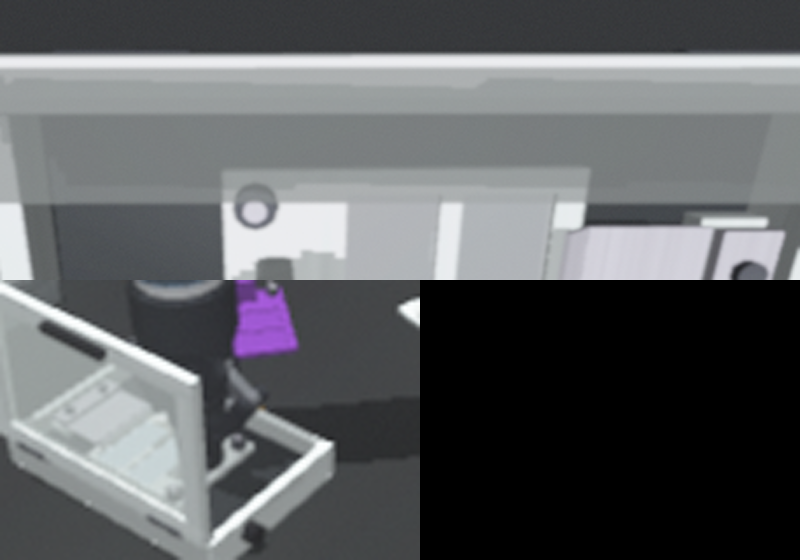

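The nose is about 5 to 10 mm under the toe: the leaf covers the plate from column 568 of the crop, and the plate corner is at 588. The lid stands upright. Now the lateral check.

Run:
```python
from h import *
np.set_printoptions(precision=4,suppress=True)
m=dict(np.load("w4.npz"));f=lambda x,y:(120+x/2.041,80+y/2)
for n,p,z in(("plate FL",f(589,170),.017),("plate BL",f(222,170),.017),("leaf a",f(600,227),.020),("leaf b",f(710,228),.020),("toe",f(568,232),.024),("block face",f(722,229),.023)):print(n,plane(m,p,z))
```

```text
plate FL [0.5837 0.1537 0.017 ]
plate BL [0.4841 0.1517 0.017 ]
leaf a [0.5881 0.1382 0.02  ]
leaf b [0.6186 0.1385 0.02  ]
toe [0.5772 0.1378 0.024 ]
block face [0.6194 0.1391 0.023 ]
```

move_arm(increments=[{"linear": [5,0,-0.2],"roll": 0,"gripper": 0},{"linear": [5,0,0],"roll": 0,"gripper": 0},{"linear": [5,0,0],"roll": 0,"gripper": 0}])

```text
t: 16.2
tool_pos: [0.5106, 0.1074, 0.021]
eef_rot: [1.0, 0.012, 0.001, 0.007]
contact_force: [-4.0, 0.2, 6.6]
opening: 0.009
```

```bash
python3 s.py .530 .107 .0205
```

```text
t 16.2 pos [0.5106 0.1074 0.021 ] f [-4.0392  0.1808  6.6365] tq [0.113  0.5984 0.0611] open 0.008980108709480072
yaw 1.3306421689960581 tilt z [ 0.0012 -0.0136]
step mm [19.4242  0.8392  0.5587]
```

move_arm(increments=[{"linear": [5,0.5,0],"roll": 0.1,"gripper": 0},{"linear": [5,0.3,0],"roll": 0,"gripper": 0},{"linear": [5,0.3,0],"roll": 0,"gripper": 0}])

```text
t: 16.5
tool_pos: [0.5242, 0.107, 0.0212]
eef_rot: [1.0, 0.012, -0.002, 0.007]
contact_force: [-3.9, -0.9, 6.4]
opening: 0.0091
```

```bash
python3 s.py .5335 .107 .0205
```

```text
t 16.5 pos [0.5242 0.107  0.0212] f [-3.8633 -0.9305  6.4002] tq [0.0978 0.5216 0.1288] open 0.009102249436845455
yaw 1.3407360467820388 tilt z [-0.0029 -0.015 ]
step mm [9.3265 0.2394 0.6274]
```

move_arm(increments=[{"linear": [4,0.2,0],"roll": 0,"gripper": 0},{"linear": [3,0,0],"roll": 0,"gripper": 0}])

```text
t: 16.7
tool_pos: [0.5311, 0.1068, 0.0213]
eef_rot: [1.0, 0.012, -0.002, 0.008]
contact_force: [-3.6, -0.5, 4.2]
opening: 0.0091
```

move_arm(increments=[{"linear": [3,0,0],"roll": 0,"gripper": 0}])

```text
t: 16.8
tool_pos: [0.5323, 0.1069, 0.0211]
eef_rot: [1.0, 0.012, -0.005, 0.008]
contact_force: [-9.1, -0.3, 7.7]
opening: 0.0087
```

move_arm(increments=[{"linear": [3,0,0],"roll": 0,"gripper": 0}])

```text
t: 16.9
tool_pos: [0.5322, 0.1068, 0.0209]
eef_rot: [1.0, 0.012, -0.008, 0.009]
contact_force: [-11.3, -0.4, 13.0]
opening: 0.009
```

move_arm(increments=[{"linear": [0,0,0.5],"roll": 0,"gripper": 0},{"linear": [0,0,0.5],"roll": 0,"gripper": 0},{"linear": [0,0,0.5],"roll": 0,"gripper": 0}])

```text
t: 17.2
tool_pos: [0.5322, 0.1068, 0.0211]
eef_rot: [1.0, 0.011, -0.009, 0.01]
contact_force: [-4.5, -1.3, 7.0]
opening: 0.0087
```

```bash
python3 s.py
python3 - <<'E'
from h import *
m=optics.camera_model("wrist");a=optics.grab_frame("wrist");s=optics.grab_frame("side");t=optics.grab_frame("top")
np.savez("w5.npz",**m);cv2.imwrite("pics/w5.png",a[...,::-1]);cv2.imwrite("pics/s5.png",s[...,::-1])
o=np.zeros((600,800,3),np.uint8);o[:320]=cv2.resize(a[100:260,112:512],(800,320),interpolation=2)
o[320:,:420]=cv2.resize(s[190:270,155:275],(420,280),interpolation=2)
o[320:,420:793]=cv2.resize(t[80:260,160:400],(373,280),interpolation=2)
cv2.imwrite("pics/c5.png",o[...,::-1])
E
python3 s.py
```

```text
t 17.2 pos [0.5322 0.1068 0.0211] f [-4.5364 -1.2509  6.9744] tq [0.1358 0.4631 0.0594] open 0.008723172842404467
yaw 1.2765019233616213 tilt z [-0.0171 -0.0206]
t 17.35 pos [0.5321 0.1069 0.0211] f [-4.8568 -1.1084  7.1458] tq [0.1297 0.5191 0.0243] open 0.008791914956777362
yaw 1.2749297778547601 tilt z [-0.0171 -0.0206]
```

View pics/c5.png

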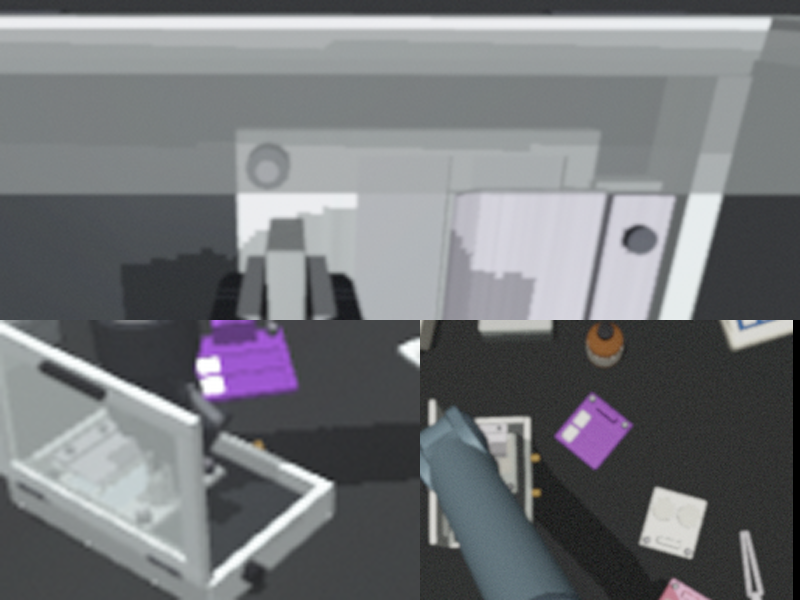

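The front edge (crop column 600) lies against the block face (605) and is square. The plate edge to leaf edge gap is unchanged, so it is central. The bystanders are in place. The tool has pitched about 0.05 rad since the grasp, so I'll briefly let go so the plate lies flat, then regrip gently.

move_arm(increments=[{"linear": [0,0,0],"roll": 0,"gripper": 30},{"linear": [0,0,0],"roll": 0,"gripper": 30},{"linear": [0,0,0],"roll": 0,"gripper": 30},{"linear": [0,0,0],"roll": 0,"gripper": 30}])

```text
t: 17.75
tool_pos: [0.5347, 0.1064, 0.0208]
eef_rot: [1.0, 0.01, -0.007, 0.01]
contact_force: [-0.6, -0.3, -0.6]
opening: 0.0256
```

```bash
python3 s.py
python3 - <<'E'
from h import *
np.set_printoptions(precision=4,suppress=True)
m5=dict(np.load("w5.npz"));a5=cv2.imread("pics/w5.png")
m=optics.camera_model("wrist");a=optics.grab_frame("wrist");cv2.imwrite("pics/w6.png",a[...,::-1]);np.savez("w6.npz",**m);a=a[...,::-1]
for mm,im in((m5,a5),(m,a)):
  g=cv2.cvtColor(np.ascontiguousarray(im),6).astype(int)
  col=np.median(g[150:180,250:405],1);r=150+np.argmax(np.diff(col))  # plate +y edge
  row=np.median(g[170:190,222:245],0);c=222+np.argmax(np.diff(row))
  row2=np.median(g[168:188,400:425],0);c2=400+np.argmin(np.diff(row2))
  print(r,c,c2,"heel edge",plane(mm,(c+.5,178),.017),"front",plane(mm,(c2+.5,178),.017),"y edge",plane(mm,(320,r+.5),.017))
E
```

```text
t 17.75 pos [0.5347 0.1064 0.0208] f [-0.6261 -0.3123 -0.5544] tq [-0.0059 -0.0131  0.0012] open 0.02559335163607414
yaw 1.1931390570561478 tilt z [-0.0133 -0.0195]
163 229 410 heel edge [0.5163 0.1448 0.017 ] front [0.6167 0.1477 0.017 ] y edge [0.566  0.1544 0.017 ]
163 224 405 heel edge [0.5161 0.1444 0.017 ] front [0.6166 0.147  0.017 ] y edge [0.5686 0.154  0.017 ]
```

move_arm(increments=[{"linear": [-1.5,0,0],"roll": 0,"gripper": 30},{"linear": [0,0,0],"roll": 0,"gripper": 0},{"linear": [0,0,0],"roll": 0,"gripper": 0},{"linear": [0,0,0],"roll": 0,"gripper": 0},{"linear": [0,0,0],"roll": 0,"gripper": 0}], force=40)

```text
t: 18.3
tool_pos: [0.5322, 0.1063, 0.0209]
eef_rot: [1.0, 0.011, -0.008, 0.01]
contact_force: [-0.9, -0.5, 1.7]
opening: 0.009
```

move_arm(increments=[{"linear": [1.5,0,0.7],"roll": 0,"gripper": 0},{"linear": [0,0,0.7],"roll": 0,"gripper": 0}])

```text
t: 18.5
tool_pos: [0.532, 0.1063, 0.0206]
eef_rot: [1.0, 0.011, -0.009, 0.011]
contact_force: [-1.8, -1.4, 7.1]
opening: 0.0097
```

```bash
python3 s.py
```

```text
t 18.5 pos [0.532  0.1063 0.0206] f [-1.8002 -1.4451  7.0502] tq [-0.2045  0.1318  0.0574] open 0.009717624265851292
yaw 1.2017706021249512 tilt z [-0.0187 -0.0225]
```

move_arm(increments=[{"linear": [2,0,1],"roll": 0,"gripper": 0},{"linear": [1,0,1.2],"roll": 0,"gripper": 0}])

```text
t: 18.7
tool_pos: [0.532, 0.1063, 0.0206]
eef_rot: [1.0, 0.011, -0.013, 0.013]
contact_force: [-5.9, -1.6, 13.7]
opening: 0.0092
```

```bash
python3 s.py
python3 - <<'E'
from h import *
np.set_printoptions(precision=4,suppress=True)
mm=optics.camera_model("wrist");a=optics.grab_frame("wrist");s=optics.grab_frame("side")
g=cv2.cvtColor(a,cv2.COLOR_RGB2GRAY).astype(int)
r=150+np.argmax(np.diff(np.median(g[150:180,250:405],1)))
c=215+np.argmax(np.diff(np.median(g[170:190,215:245],0)));c2=395+np.argmin(np.diff(np.median(g[168:188,395:425],0)))
print("heel",plane(mm,(c+.5,178),.017),"front",plane(mm,(c2+.5,178),.017),"y",plane(mm,(320,r+.5),.017))
o=np.zeros((600,800,3),np.uint8);o[:320]=cv2.resize(a[100:260,112:512],(800,320),interpolation=2)
o[320:,:420]=cv2.resize(s[190:270,155:275],(420,280),interpolation=2);cv2.imwrite("pics/c7.png",o[...,::-1])
E
python3 s.py
```

```text
t 18.7 pos [0.532  0.1063 0.0206] f [-5.9193 -1.5861 13.6965] tq [-0.217   0.8275  0.0371] open 0.009207672203304814
yaw 1.222586195899455 tilt z [-0.0255 -0.0267]
heel [0.5167 0.1444 0.017 ] front [0.6168 0.1474 0.017 ] y [0.5655 0.1545 0.017 ]
t 18.8 pos [0.532  0.1062 0.0206] f [-7.9353 -1.3023 13.2413] tq [-0.1776  0.9627  0.0066] open 0.009099942637861303
yaw 1.2188867036503492 tilt z [-0.0255 -0.0266]
```

View pics/c7.png

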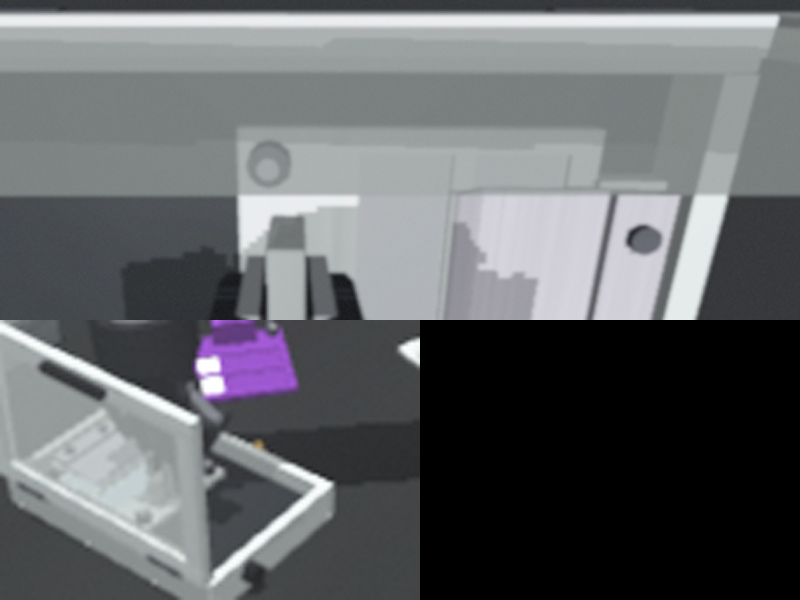

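The plate is home against the block, central, and pressed with a steady 13 N or so. The lid is upright, so I'm handing in.

```bash
python3 -c "
from plant import env
print(env.job_done())
s=env.get_state();print(s['t'],s['contact_force'],s['tool_pos'])"
```

```text
the job is handed in; nothing more can be done
None
the job is handed in; nothing more can be done
```

I folded the lid to upright, moved the slide plate into the chamber and slid it under the leaf against the stop. I handed the job in at about 18.8 s of the 58 s, still holding the plate pressed down. No verdict is reported.

**Last checks**
- **Lid:** I measured roughly 87–88° just after pushing it. It looked unchanged in the last side picture.
- **Stop:** the arm stalled at tool x = 0.532 m when pushed forward. The camera puts the front edge at x = 0.617 m and the block face at about 0.619 m, so the edge is well inside the 6 mm limit.
- **Central and square:** the plate's side edge is about 15.5–16 mm outside the leaf's edge, where 15 mm would be exactly central. The plate's direction was within about 0.5° of the chamber's.
- **Press:** the wrist reads a steady 13 N downward. Adding the plate's weight gives about 14–15 N on the heater plate.
- **Bystanders:** those in my last overhead crop (dish plate, bottle, forceps) looked undisturbed. The petri dish and screwdriver were outside that crop, so I did not recheck them. The arm never went near them at bench height.

**Less certain**
- **Tool tilt:** the tool tilted by up to about 3° during the moves and was about 2° off vertical at the end. Once the plate was home I let go briefly so it could lie flat, then regripped it. The camera showed no movement of the plate, but I did not measure its flatness directly.
- **Leaf:** I judged it unbent from the pictures only.
- **Calibration:** the top and wrist cameras disagreed by about 3 mm on the leaf's y position. I relied on the plate-to-leaf gap measured in a single wrist picture.

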